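# Check a drilled bore with the depth rod and flag the verdict

### The job

Take the depth rod from its holder and push it, tip first, down the bore in the clamped wooden blank, past the drag of the bore's spring catch, until you feel it press firmly on the bottom, without ever ramming it (stay below 40 N). Leave it standing there and read its blue band: if the band has sunk completely into the bore, throw the yellow-knobbed flag lever fully over towards the green plate, and if the band still shows above the wood, fully over towards the red plate. Leave everything else where it is.

Things in the scene. Friction and masses are not known exactly. Their poses are not given: they have to be found in the camera images.
- rod: Depth rod, loose, 80 to 170 g. Origin at the centre of its lower tip, z up along the rod. From the tip: plain round steel, 12 mm diameter, with a chamfered foot (8 mm face, 3 mm high), up to 70 mm; then a round dark wooden handle, 24 mm diameter, from 70 to 150 mm. A blue band is painted round the steel from 44 to 52 mm above the tip. At the start it stands upright in the holder, tip 10 mm above the table, with 40 mm of it in the hole; draw it straight up.
- holder: Fixed wooden holder block, 90 mm (its x) by 150 mm (its y), 50 mm high; origin at the centre of its underside. The rod's hole (14 mm, 40 deep) is at its own y = -40 mm, the pencil's hole at y = +45 mm. It may stand to the robot's left or right.
- blank: Thick pale wooden blank, 160 mm (its x) by 90 mm (its y), 80 mm high, clamped fast between two 45 mm high steel dogs at its x ends; origin at the centre of its underside. Inside its bore, about 12 mm below the mouth, two opposed spring balls rub on the rod: after a small bump they drag at roughly 1 to 7 N all the way down, so the rod does not fall by its own weight.
- bore (a point): Centre of the bore's mouth, on the blank's top face (80 mm above the table), z up. Vertical blind bore, 13.5 mm in diameter, 1.5 mm chamfer. It was drilled either 58 mm deep (good: the rod's band vanishes) or 38 mm deep (too shallow: the band stays 6 to 14 mm above the face); the poses do not tell which, only bottoming the rod does. Its bottom is hard: there the force climbs steeply past 10 N.
- flag (a joint): Flag lever's hinge, rad: 0 = leaning fully to its base's -x side, 1.0 = fully to the +x side, 0.5 = upright. It starts near upright, turns against light friction (about 1 N at the knob), has hard stops at both ends and stays where it is left.
- flag_tip (a point): Centre of the yellow ball (26 mm diameter) at the tip of the flag lever, 80 mm from the hinge; it is about 102 mm above the table upright and 92 mm at either stop, where it is 38 mm to the side of the hinge. The lever's bar is 10 mm thick.
- flag_base: Fixed grey base of the lever, 70 mm (its x) by 50 mm (its y), 25 mm high; origin at the centre of its underside. The lever's hinge lies above the origin, 22 mm up, along the base's y, so the lever swings along the base's x.
- green_plate: Green plate lying fixed at one end of the flag's base, 50 x 50 x 6 mm, origin at the centre of its underside, 65 mm from the lever's hinge along the base's x (either end). It means: deep enough.
- red_plate: Red plate, likewise, at the other end of the flag's base. It means: too shallow.
- pencil: Green pencil standing in the holder, 9 mm thick, 115 mm long; origin at its lower end. Leave alone.
- flask: Steel vacuum flask, 68 mm diameter, 225 mm high; origin at its underside. Leave alone.
- mug: Black mug, 80 mm diameter, 95 mm high; origin at its underside. Leave alone.
- apple_a: Green apple, 72 mm across, 62 mm high; origin at its underside. Leave alone.
- apple_b: Another green apple, the same size. Leave alone.
- offcut: Pale L-shaped wooden offcut, about 100 x 110 x 30 mm; origin at its underside. Leave alone.
- bench_brush: Bench brush lying on the table; origin on its underside. Leave alone.
Not all that is in view belongs to the job. Of the things shaped like the rod, the dark wooden one is meant. There is more than one size of the red_plate; the job needs the larger.

How it is judged:
By the outcome, as a careful person would: the job done as asked, in the order asked, and still so for the second after the job is handed in, with the robot touching nothing.
It also fails if it takes over 64 s, if anything falls off the work surface, if the arm or the gripper's body presses on something with over 40 N, if the wrist force passes 120 N, or if a joint passes its speed limit or range.

### The arm

A 6-joint arm with a two-finger parallel gripper is mounted at the origin on the work surface. World frame = base frame: x ahead of the robot, y to its left, z up, the work surface at z = 0. Lengths are in m, angles in rad, forces in N, time in s.
With the tool pointing down it reaches from about 0.35 to 0.975 m from the base axis. Payload 7.1 kg.
Tool frame: the origin (TCP) lies midway between the tips of the shut fingers; the grasp point (between the pads) lies 19 mm behind it; z points along the fingers, y is the line along which they close (so a half turn about z gives the same grasp; the last joint's range is limited). The gripper opens to 88 mm and grips with 3 to 60 N. Pads are 20 mm wide; open, the fingers measure 115 mm over their backs; the gripper's body (75 mm by 178 mm) begins 61 mm behind the grasp point.
Start: joints at [1.171, 0.423, 1.63, -0, 1.089, -0.019], TCP at [0.232, 0.58, 0.223] pointing down, gripper open.
Joint ranges: [-3, 3], [-0.9, 2.11], [0.09, 2.58], [-1.31, 4.45], [0.11, 2.69], [-2.54, 2.54]. Speed limits (rad/s): [2.39, 2.39, 3.01, 3.14, 3.14, 3.14].

### API

Orientations are given as a unit quaternion [w, x, y, z].
In Python, from station import move_pose, movel, movej, command_gripper, wait, inverse_kinematics, read_camera, camera_info, MotionError, job_done, get_time, get_joint_pos, get_qvel, get_effort, get_tcp_pos, get_ee_rot, get_ft_force, get_ft_torque, get_grip_width, get_finger_force gives the robot as it stands. Calls block until the motion is done:
- move_pose(position, orientation): joint-space move of the TCP to a pose.
- movel(position, frame=None, v=0.15, until_force=None): straight line of the TCP; frame=None keeps the orientation; v is the mean speed in m/s. With until_force (N) it stops when the force on the tool has changed by that much, and returns True; else False.
- movej(angles): joint-space move.
- command_gripper(opening): opening from 0.0 (shut) to 1.0 (fully open); the grip force is fixed at half the most; returns when the fingers have stopped.
- wait(seconds).
- inverse_kinematics(position, orientation): joint angles nearest the present ones, or None.
- read_camera(name): name is "scene" or "top" or "wrist"; returns the picture (420x560x3 uint8, red, green, blue); there is no depth.
- camera_info(name): a dict with "intrinsics" (3x3 intrinsics, pixels), "T" (4x4, takes a point from camera to world coordinates); the wrist camera has in their place "tool_from_camera" (4x4, takes a point from camera to tool coordinates, whose origin is the TCP and whose axes are the flange's). Camera axes: x right, y up, looking along -z (the intrinsics and any distortion apply to the point x, -y, -z); pixel columns grow to the right and rows downward; lengths in m; the calibration is good to about 2 mm. The wrist camera is an equidistant fisheye: a pixel r from the principal point sees the ray r / f radians off the axis. A picture is of the moment at which its call begins: read the wrist's pose just before it. camera_info takes no time and is no camera call.
A pose or a line that the arm cannot do raises MotionError and nothing moves.
- job_done(): hands the job in; it is judged then, once.
Readings, each from a call of its own:
- get_time(): time.
- get_joint_pos(): joint angles.
- get_qvel(): joint speeds.
- get_effort(): joint torques, N m.
- get_tcp_pos(): TCP position.
- get_ee_rot(): TCP orientation.
- get_ft_force(): force on the tool from outside, world axes, zero at the start.
- get_ft_torque(): the same for the moment, N m.
- get_grip_width(): opening from 0.0 (shut) to 1.0 (fully open).
- get_finger_force(): force on a finger pad.
Only numpy, scipy, OpenCV 4.12 (cv2) and the standard library are available. Lean on these libraries where they do the work, as an engineer would, in place of code of your own. Each camera call takes 0.05 s, during which the arm holds its last target. There are 200 camera calls.

## Working session

There is one attempt and no reset: what is moved stays moved. The work goes in short steps, each a Python script; the robot and the scene stay as the last script left them, time stands still between calls to the robot, and variables do not carry over. Pictures are saved under pics/ and viewed, at most 10 in all, crops included, and the job is handed in when it is done.

```bash
mkdir -p pics; python3 - <<'E'
from station import *
import cv2,numpy as np
for n in ("scene","top"):
    im=read_camera(n); cv2.imwrite(f"pics/{n}0.png",im[:,:,::-1]); i=camera_info(n); print(n,{k:np.round(v,4).tolist() if not isinstance(v,str) else v for k,v in i.items()})
print(camera_info("wrist"),get_ee_rot(),get_time())
E
```

```text
scene {'intrinsics': [[493.9542, 0.0, 280.6562], [0.0, 493.9542, 211.0278], [0.0, 0.0, 1.0]], 'T': [[0.8109, -0.49, 0.3198, 0.9798], [0.5852, 0.6806, -0.4409, -0.5036], [-0.0016, 0.5447, 0.8386, 1.1112], [0.0, 0.0, 0.0, 1.0]]}
top {'intrinsics': [[421.6616, 0.0, 275.2721], [0.0, 421.6616, 207.1182], [0.0, 0.0, 1.0]], 'T': [[-0.0061, 0.9849, -0.1728, 0.4012], [-0.9998, -0.0094, -0.0184, 0.0201], [-0.0197, 0.1726, 0.9848, 1.0462], [0.0, 0.0, 0.0, 1.0]]}
{'intrinsics': array([[325.1922621 ,   0.        , 278.09435755],
       [  0.        , 325.1922621 , 210.30254549],
       [  0.        ,   0.        ,   1.        ]]), 'tool_from_camera': array([[-7.32830990e-04,  9.51491318e-01,  3.07674721e-01,
         8.58931563e-02],
       [ 9.99999183e-01,  1.01944912e-03, -7.70835489e-04,
        -3.85626200e-05],
       [-1.04710200e-03,  3.07673905e-01, -9.51491288e-01,
        -1.61436776e-01],
       [ 0.00000000e+00,  0.00000000e+00,  0.00000000e+00,
         1.00000000e+00]])} [-1.61296286e-04  1.89238314e-01  9.81930943e-01 -6.77317776e-04] 0.1
```

View pics/scene0.png

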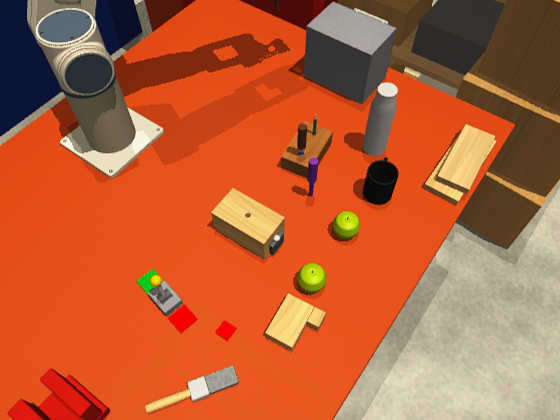

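View pics/top0.png

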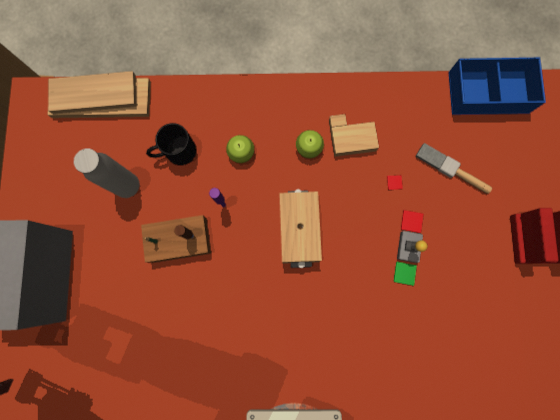

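Top view: the dark rod is in the holder at about (181,231). The purple look-alike stands on the table at (217,195). The large red plate is at (412,221) and the small one at (395,182). The green plate is at (405,274), the knob at (421,246) and the bore at (300,226). The dark wooden one in the holder with the pencil fits the rod, and the plate joined to the flag base fits red_plate. I'll measure these and confirm in a crop.

```bash
cat > h.py <<'E'
from station import *
import cv2,numpy as np
from scipy.spatial.transform import Rotation as R
def rot():
    w,x,y,z=get_ee_rot(); return R.from_quat([x,y,z,w])
def hit(n,uv,z,T=None):
    i=camera_info(n);K=i["intrinsics"]
    p=np.array([(uv[0]-K[0,2])/K[0,0],(uv[1]-K[1,2])/K[1,1]])
    if n=="wrist":
        r=np.linalg.norm(p); p=p/max(r,1e-9); d=np.array([p[0]*np.sin(r),-p[1]*np.sin(r),-np.cos(r)])
    else: T=i["T"]; d=np.array([p[0],-p[1],-1])
    d=T[:3,:3]@d; o=T[:3,3]; return o+d*(z-o[2])/d[2]
def wristT():
    M=np.eye(4);M[:3,:3]=rot().as_matrix();M[:3,3]=get_tcp_pos();return M@camera_info("wrist")["tool_from_camera"]
def snap(name):
    T=wristT(); im=read_camera("wrist"); cv2.imwrite(f"pics/{name}.png",im[:,:,::-1]); np.save(f"pics/{name}.npy",T); return im,T
def down(yaw): # tool x axis at yaw in world, pointing down
    m=np.array([[np.cos(yaw),np.sin(yaw),0],[np.sin(yaw),-np.cos(yaw),0],[0,0,-1]])
    x,y,z,w=R.from_matrix(m).as_quat(); return [w,x,y,z]
E
python3 - <<'E'
from h import *
for n,uv,z in [("rodtop",(181,230),.16),("purple",(215,193),.15),("penciltop",(149,239),.12),("bore",(300,226),.08),("green",(405,274),.006),("red",(412,221),.006),("knob",(421,246),.102),("blank1",(280,192),.08),("blank2",(318,192),.08),("blank3",(321,262),.08),("flask",(88,161),.225)]:
    print(n,hit("top",uv,z).round(3))
for n,uv,z in [("rodtop",(302,127),.16),("bore",(248,215),.08),("knob",(156,281),.102),("purple",(312,161),.15)]:
    print("s",n,hit("scene",uv,z).round(3))
print(R.as_matrix(rot()).round(2))
a=cv2.imread("pics/top0.png")[170:290,130:240];b=cv2.imread("pics/scene0.png")[100:210,260:360]
c=cv2.imread("pics/top0.png")[165:295,370:450]
f=lambda i:cv2.resize(i,(266,400),interpolation=cv2.INTER_CUBIC)
cv2.imwrite("pics/crop1.png",np.hstack([cv2.resize(a,(300,327)),cv2.resize(b,(300,327)),cv2.resize(c,(200,327))]))
E
```

```text
rodtop [0.509 0.237 0.16 ]
purple [0.591 0.168 0.15 ]
penciltop [0.495 0.317 0.12 ]
bore [ 0.526 -0.019  0.08 ]
green [ 0.416 -0.274  0.006]
red [ 0.546 -0.299  0.006]
knob [ 0.476 -0.286  0.102]
blank1 [0.607 0.027 0.08 ]
blank2 [ 0.606 -0.062  0.08 ]
blank3 [ 0.443 -0.065  0.08 ]
flask [0.644 0.416 0.225]
s rodtop [0.51  0.238 0.16 ]
s bore [ 0.528 -0.018  0.08 ]
s knob [ 0.478 -0.287  0.102]
s purple [0.59  0.167 0.15 ]
[[-0.93  0.37 -0.  ]
 [ 0.37  0.93 -0.  ]
 [ 0.   -0.   -1.  ]]
```

View pics/crop1.png

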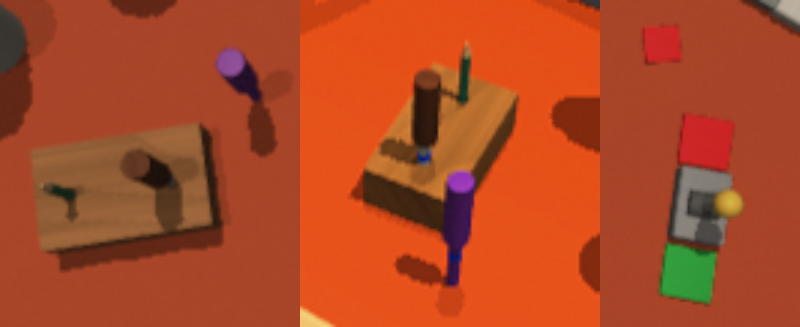

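Confirmed: the dark wooden rod is in the holder beside the pencil, and the purple one stands loose. The larger red plate touches the flag base. Both cameras agree to 2 mm. I'll hover over the rod and look once.

```bash
python3 - <<'E'
from h import *
move_pose([.5095,.2375,.225],down(2.0)); print(get_joint_pos().round(2),get_time())
snap("w1")
E
```

```text
[ 0.42  0.33  1.77  0.    1.04 -0.01] 1.7167
```

View pics/w1.png

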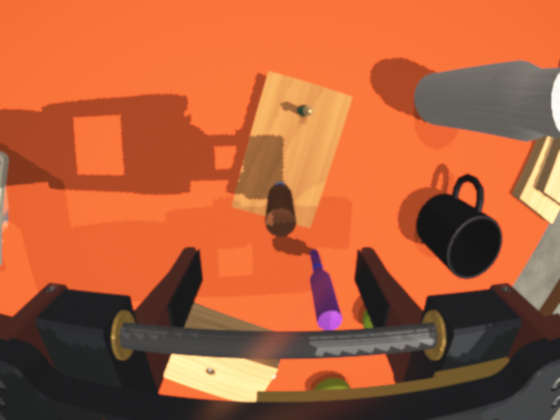

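The wrist view shows the rod top at (280,222), midway between the fingers, with the pencil and the purple rod clear. I'll grasp it and lift.

```bash
python3 - <<'E'
from h import *
T=np.load("pics/w1.npy"); p=hit("wrist",(280.5,222),.16,T); print(p.round(4), hit("wrist",(210.5,371.5),.08,T).round(4))
p=np.array([*(0.5*p[:2]+0.5*np.array([.5095,.2375])),.101]) if np.linalg.norm(p[:2]-[.5095,.2375])<.006 else None
movel(p.tolist(),v=.1); f0=get_ft_force()
command_gripper(0.0); print("w",get_grip_width()*88,get_finger_force(),get_ft_force().round(1),get_ft_torque().round(2))
movel([p[0],p[1],.175],v=.08)
print("w",get_grip_width()*88,(get_ft_force()-f0).round(2),get_time())
movel([.5,.10,.21],v=.15)
move_pose([.527,-.0185,.19],down(2.0)); print(get_tcp_pos(),get_joint_pos().round(2),get_time())
snap("w2")
E
```

```text
[0.5089 0.242  0.16  ] [ 0.5265 -0.0165  0.08  ]
w 23.861053059517005 29.991374909877777 [ 0.1  1.2 -1.2] [-0.01 -0.02  0.01]
w 24.1412823140776 [ 0.91  0.25 -2.05] 5.2333
[ 0.52693068 -0.01851807  0.18952781] [-0.06  0.33  1.87  0.    0.95 -0.49] 6.9083
```

View pics/w2.png

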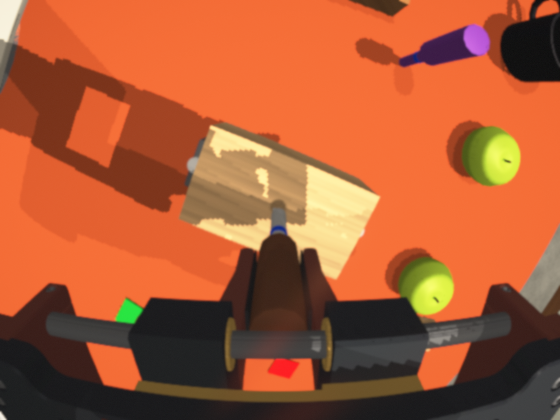

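The wrist view shows the rod held straight with its tip at (279,207), but the hand's shadow hides the bore. I'll project where it should appear and enlarge that area.

```bash
python3 - <<'E'
from h import *
T=np.load("pics/w2.npy"); 
def proj(p):
    i=camera_info("wrist");K=i["intrinsics"];c=np.linalg.inv(T)@np.append(p,1)
    v=np.array([c[0],-c[1],-c[2]]);th=np.arctan2(np.hypot(v[0],v[1]),v[2]);u=v[:2]/np.hypot(*v[:2])*th
    return (K[[0,1],[0,1]]*u+K[:2,2]).round(1)
print("bore",proj([.527,-.0185,.08]),"tip",proj([.527,-.0185,.0985]),"bandmid",proj([.527,-.0185,.1465]))
print("corners",[hit("wrist",c,.08,T).round(4) for c in [(212,126),(380,196),(339,279)]])
im=cv2.imread("pics/w2.png")[165:265,220:340]; im=cv2.convertScaleAbs(im,alpha=1.6)
cv2.imwrite("pics/crop2.png",cv2.resize(im,(720,600),interpolation=cv2.INTER_CUBIC))
E
```

```text
bore [278.7 208.5] tip [278.8 215.3] bandmid [279.  237.9]
corners [array([0.4462, 0.0242, 0.08  ]), array([0.6044, 0.0297, 0.08  ]), array([ 0.6097, -0.0593,  0.08  ])]
```

View pics/crop2.png

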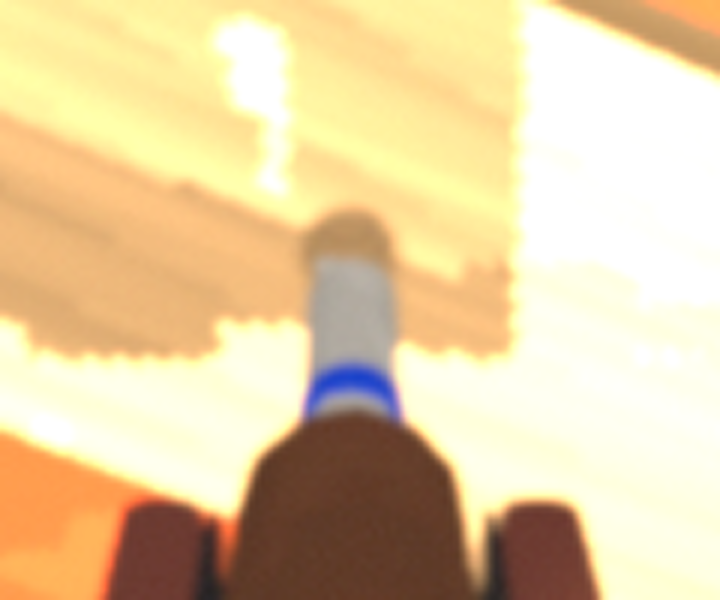

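The bore shows just behind the tip: its far rim is at about (278,199.7), and the steel foot's front edge is at about (278.5,208.5). I'll compare the rod and bore offsets in the same view.

```bash
python3 - <<'E'
from h import *
T=np.load("pics/w2.npy"); tx=np.array([np.cos(2.0),np.sin(2.0),0]); t=np.array([.527,-.0185,0])
def proj(p):
    K=camera_info("wrist")["intrinsics"];c=np.linalg.inv(T)@np.append(p,1)
    v=np.array([c[0],-c[1],-c[2]]);th=np.arctan2(np.hypot(v[0],v[1]),v[2]);u=v[:2]/np.hypot(*v[:2])*th
    return (K[[0,1],[0,1]]*u+K[:2,2]).round(1)
for o in (0,.002,.004):
    q=t+tx*o
    print(o,"rim far",proj(q+tx*.00825+[0,0,.08])," foot front",proj(q+tx*.004+[0,0,.0985]),proj(q+tx*.006+[0,0,.1015]),"band lo/hi",proj(q+tx*.006+[0,0,.1425]),proj(q+tx*.006+[0,0,.1505]))
E
```

```text
0 rim far [278.7 199.4]  foot front [278.8 210.6] [278.8 209.4] band lo/hi [279.  227.6] [279.  231.9]
0.002 rim far [278.7 197.2]  foot front [278.8 208.3] [278.8 207.1] band lo/hi [279.  224.8] [279. 229.]
0.004 rim far [278.7 195. ]  foot front [278.8 206. ] [278.8 204.7] band lo/hi [279.  222.1] [279.  226.2]
```

The rod sits about 1.3 mm towards tool +x relative to the bore. I'll shift by that and insert under force watch.

```bash
python3 - <<'E'
from h import *
tx=np.array([np.cos(2.0),np.sin(2.0),0]); t=np.array([.527,-.0185,0])-tx*.0013
movel((t+[0,0,.174]).tolist(),v=.05); f0=get_ft_force()
r=movel((t+[0,0,.163]).tolist(),v=.015,until_force=7)
print(r,get_tcp_pos().round(4),(get_ft_force()-f0).round(1),get_time())
if not r:
    r=movel((t+[0,0,.109]).tolist(),v=.02,until_force=14)
    print(r,get_tcp_pos().round(4),(get_ft_force()-f0).round(1),get_time(),get_grip_width()*88)
E
```

```text
False [ 0.5275 -0.0197  0.163 ] [-1.2  0.4  0.9] 8.3167
True [ 0.5275 -0.0197  0.1128] [-1.5  1.9  7.9] 10.5417 23.78468043018391
```

The tip stopped at about 21.8 mm height, which is 58 mm deep. I'll press once more to be sure, then release and look at the band.

```bash
python3 - <<'E'
from h import *
p=get_tcp_pos(); a=get_ft_force()
r=movel((p-[0,0,.003]).tolist(),v=.008,until_force=9)
print(r,get_tcp_pos().round(4),a.round(1),get_ft_force().round(1))
command_gripper(.7); print(get_ft_force().round(1))
p=get_tcp_pos(); movel([p[0],p[1],.23],v=.12)
tx=np.array([np.cos(2.0),np.sin(2.0),0])
movel((p*[1,1,0]-tx*.10+[0,0,.25]).tolist(),v=.15)
for n in ("scene","top"): cv2.imwrite(f"pics/{n}1.png",read_camera(n)[:,:,::-1])
a=cv2.imread("pics/scene1.png")[170:260,200:300]; snap("w3"); b=cv2.imread("pics/w3.png")
cv2.imwrite("pics/crop3.png",np.hstack([cv2.resize(a,(400,360),interpolation=cv2.INTER_CUBIC),cv2.resize(b,(400,360))])); print(get_time())
E
```

```text
True [ 0.5275 -0.0197  0.1128] [-0.8  0.7  5.6] [-1.5 -0.5  6.1]
[ 0.1 -0.6  0.3]
13.6167
```

View pics/crop3.png

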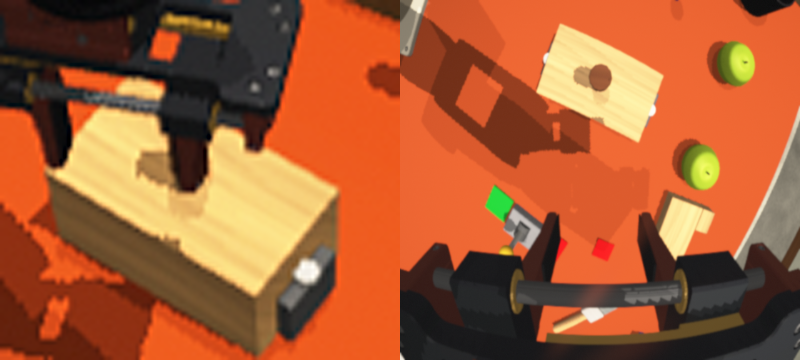

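The rod stands upright in the bore with no blue showing, and by contact height it is 58 mm down, so the bore is deep enough and the lever goes to green. I'll recheck the band without the arm in the way while moving to the flag.

```bash
python3 - <<'E'
from h import *
g=np.array([.416,-.274,0]);rd=np.array([.546,-.299,0]);c=(g+rd)/2;u=(g-rd)/np.linalg.norm(g-rd)
p=get_tcp_pos(); 
command_gripper(0.0)
yaw=np.arctan2(-u[1],-u[0])
move_pose((c-u*.058+[0,0,.2]).tolist(),down(yaw)); print(get_joint_pos().round(2),get_time())
a=read_camera("scene")[:,:,::-1]; t=read_camera("top")[:,:,::-1]
cr=a[150:260,190:310]; 
cv2.imwrite("pics/crop4.png",np.hstack([cv2.resize(cr,(480,440),interpolation=cv2.INTER_CUBIC),cv2.resize(t[190:290,370:440],(308,440),interpolation=cv2.INTER_CUBIC)]))
E
```

```text
[-0.52  0.43  1.67  0.    1.04  1.24] 16.275
```

View pics/crop4.png

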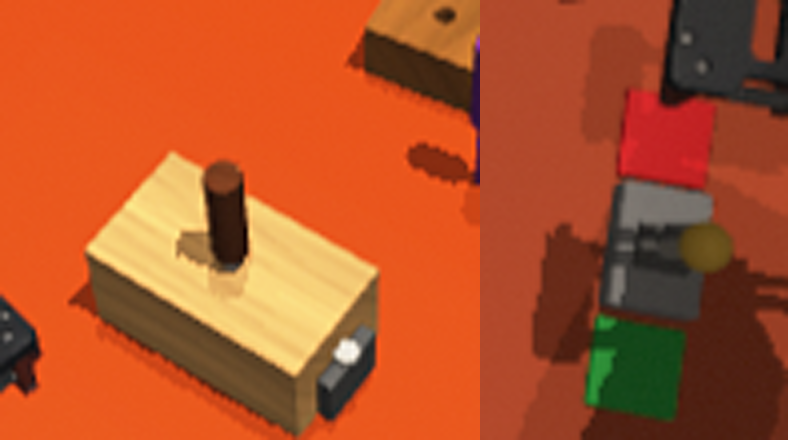

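With the arm clear, the rod stands with only a short plain steel gap below the handle and no blue, so the bore is good. I'll throw the lever to green.

```bash
python3 - <<'E'
from h import *
g=np.array([.416,-.274,0]);rd=np.array([.546,-.299,0]);c=(g+rd)/2;u=(g-rd)/np.linalg.norm(g-rd)
r=movel((c-u*.058+[0,0,.078]).tolist(),v=.12,until_force=6); print("down",r)
if not r:
    r=movel((c+u*.005+[0,0,.078]).tolist(),v=.03,until_force=8)
    print(r,"s",(get_tcp_pos()-c)@u,get_ft_force().round(1))
    p=get_tcp_pos(); movel((p-u*.05).tolist(),v=.12); p=get_tcp_pos()
    movel([p[0],p[1],.25],v=.15)
    q=get_joint_pos(); q[0]-=.6; movej(q)
    for n in ("top","scene"): cv2.imwrite(f"pics/{n}2.png",read_camera(n)[:,:,::-1])
    t=cv2.imread("pics/top2.png"); s=cv2.imread("pics/scene2.png")
    cv2.imwrite("pics/crop5.png",np.hstack([cv2.resize(t[190:290,370:440],(308,440)),cv2.resize(s[150:330,120:320],(489,440))]))
    print(get_time())
E
```

```text
down False
False s 0.004979108950776612 [ 0.4 -1.1 -0.3]
23.0917
```

View pics/crop5.png

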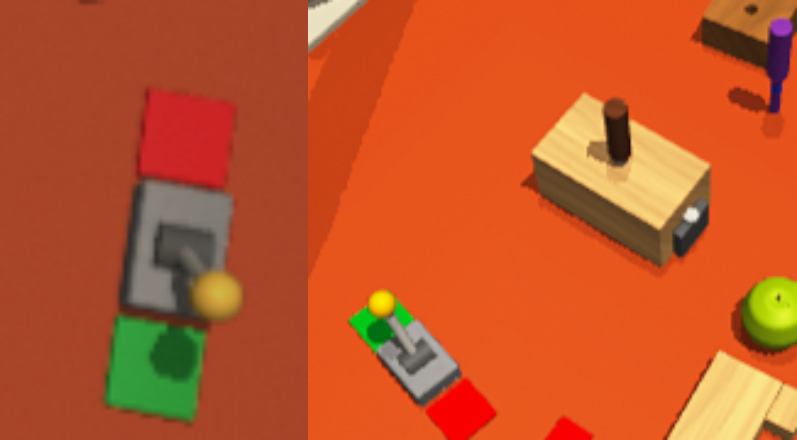

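The knob has swung to the green side, but I did not feel the stop. I'll push again until it is felt.

```bash
python3 - <<'E'
from h import *
g=np.array([.416,-.274,0]);rd=np.array([.546,-.299,0]);c=(g+rd)/2;u=(g-rd)/np.linalg.norm(g-rd)
print("knob s",(hit("top",(419.3,257.3),.093)-c)@u)
q=get_joint_pos(); q[0]+=.6; movej(q)
movel((c-u*.04+[0,0,.2]).tolist(),v=.15)
movel((c-u*.04+[0,0,.078]).tolist(),v=.12)
r=movel((c+u*.035+[0,0,.078]).tolist(),v=.03,until_force=8)
print(r,"s",(get_tcp_pos()-c)@u,get_ft_force().round(1))
p=get_tcp_pos(); movel((p-u*.05).tolist(),v=.12); p=get_tcp_pos()
movel([p[0],p[1],.25],v=.15)
q=get_joint_pos(); q[0]-=.6; movej(q)
t=read_camera("top")[:,:,::-1]; cv2.imwrite("pics/top3.png",t)
hsv=cv2.cvtColor(np.ascontiguousarray(t),cv2.COLOR_BGR2HSV); m=cv2.inRange(hsv,(20,120,80),(33,255,255)); m[:, :390]=0;m[:,440:]=0;m[:225]=0;m[285:]=0
y,x=np.nonzero(m); uv=(x.mean(),y.mean()); print(uv,len(x),"knob s",(hit("top",uv,.092)-c)@u,get_time())
E
```

```text
knob s 0.029523199430122698
True s 0.013310264887151592 [2.4 0.  0.6]
(np.float64(415.56190476190477), np.float64(262.48571428571427)) 105 knob s 0.042354964566142884 30.975
```

The stop was felt at 8 N, and the knob is now about 40 mm to the green side (38 mm expected). The arm is clear, so I'll hand in.

```bash
python3 -c "
from station import *
print(job_done(),get_time())"
```

```text
the job is handed in; nothing more can be done
the job is handed in; nothing more can be done
```

The depth rod stands bottomed in the 58 mm deep bore with its blue band fully sunk, the flag lever is thrown fully over to green, and the job was handed in at about 31 s.

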